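# Check the stop, then seat the chair post in the drilling jig

## Task

Get the arm post ready for drilling. First prove the drilling stop: push the black mushroom on the grey box fully down so that it latches, then twist it clockwise until it is released and let it pop back up. Then push the square post along its cradle against the sprung plunger until its shoulder rests on the steel fork, without ramming it, and finish while still pressing it there; leave everything else on the bench where it is.

Things in the scene. Friction and masses are not known exactly. Their poses are not given: they have to be found in the camera images.
- jig: fixed drilling jig: plywood base 320 x 100 x 18 mm (x, y, z), origin at the centre of its underside; x axis = push direction, z up. The post lies on the base's top, on its centre line, on waxed slideways (slippery) between two wooden rails 36 mm apart inside, 16 thick, 20 tall, x = -75 to +50 mm. Behind x = -75 the base is bare, for a tool behind the post. The plunger's aluminium block: x 107 to 153, 58 mm above the bench
- post: the work: beech chair arm post, loose in the cradle along the jig's x axis (own x points to the tenon). Square body 150 x 32 x 32 mm, about 0.12 kg (varies), with a round tenon 14 dia x 25 mm on the end toward the plunger. Origin on the underside at the shoulder (where body and tenon meet). It starts with the shoulder 25 to 50 mm short of the fork.
- post_shoulder (a point): middle of the post's shoulder face, 16 mm above the post's underside (34 mm above the bench)
- post_end (a point): middle of the post's bare rear end face, the one to push; 34 mm above the bench, 150 mm behind the shoulder. The end face is 32 x 32 mm. When the post is home it lies at x = -90 mm of the jig
- fork: the hard stop fixed on the jig: two steel blocks, each 20 x 28 x 30 mm, with a 22 mm slot between them for the tenon. Origin in the middle of the slot on the base's top, in the plane of the face that the shoulder meets (x = +60 mm of the jig)
- plunger (a joint): travel of the sprung steel plunger (head 16 mm dia., on the jig's centre line in the fork's slot, 34 mm above the bench), m: 0 = at rest; the tenon first meets it with 15 mm still to go; 0.015 when the shoulder is on the fork. 400 N/m with preload: pushes back 4 N at first touch, 10 N at the fork. Let go, it shoves the post back out
- stop_box: grey stop box fixed to the bench, 85 x 85 x 45 mm, origin at the centre of its underside; the black mushroom stands in the middle of its top
- stop_top (a point): middle of the top of the black mushroom cap (plain cylinder 40 mm dia., 20 mm thick, white bar mark on top). Its top is 85 mm above the bench when up; there are 20 mm free between the cap and the box when up. Grip it round its sides to turn it
- stop_press (a joint): how far the mushroom is down, m: 0 up, 0.011 at its hard bottom. Spring: about 1.5 N to start, 3 to 4 N near the bottom. Pushed beyond about 0.009 it latches: let go, it stays down at about 0.0047
- stop_turn (a joint): turn of the mushroom, rad, clockwise seen from above is positive, limits 0 to 1.2, starts at 0 and stays where it is left (light friction, 0.025 N m). Turned past about 0.7 the latch lets go, and the cap springs up once it is no longer gripped
- screw_jar: bystander: glass screw jar with steel lid, 60 dia x 75 mm; leave it alone
- tape: bystander: paper tape roll lying flat, 84 dia x 24 mm; leave it alone
- offcut: bystander: short square wooden offcut without a tenon, 60 x 32 x 32 mm; leave it alone
- tin: bystander: plain tin, 68 dia x 85 mm; leave it alone
- screwdriver: bystander: screwdriver lying flat, 200 long x 30 mm; leave it alone
- dowel: bystander: round wooden dowel lying flat, 22 dia x 120 mm; leave it alone
Not all that is in view belongs to the job. Several things have the shape of the post; the one meant has the colours described above.

How it is judged (in metres and radians):
On the way, in this order (a step that is already met when the one before it is completed fails the run):
1. the mushroom is pushed down to its latch (value of joint stop_press above 0.008 m).
2. the mushroom has been twisted clockwise and has popped back up (value of joint stop_turn above 0.4 rad and value of joint stop_press below 0.0015 m), for 0.1 s.
At the end, for the whole second after the job is handed in: The robot is still pressing the post: its shoulder is within 2 mm of the fork and bears on it with 1 to 80 N, the plunger is pressed in by more than 12.5 mm, the post is still (under 10 mm/s), the fingers push it with more than 4 N, and the mushroom is up (within 1.5 mm) (x of post_shoulder in the frame of fork above -0.002 m and contact force between post and fork between 1 and 80 N and value of joint plunger above 0.0125 m and contact force between the fingers and post above 4 N and linear speed of post below 0.01 m/s and value of joint stop_press below 0.0015 m); the arm keeps its last pose, push and grip.
It fails at once if the post is rammed onto the fork (over 120 N) (contact force between post and fork above 120 N).
It fails at once if a bystander is moved by more than 30 mm (distance of any of screw_jar, tape, offcut, tin, screwdriver, dowel from where it was at the start of the episode above 0.03 m).
It also fails if it takes over 58 s, if anything falls off the work surface, if the arm or the gripper's body presses on something with over 40 N, if the wrist force passes 120 N, or if a joint passes its speed limit or range.

## Robot

A 7-joint arm with a two-finger parallel gripper is mounted at the origin on the work surface. World frame = base frame: x ahead of the robot, y to its left, z up, the work surface at z = 0. Lengths are in mm, angles in rad, forces in N, time in s.
With the tool pointing down it reaches from about 400 to 850 mm from the base axis. Payload 4.4 kg.
Tool frame: the origin (TCP) lies midway between the tips of the shut fingers; the grasp point (between the pads) lies 19 mm behind it; z points along the fingers, y is the line along which they close (so a half turn about z gives the same grasp; the last joint's range is limited). The gripper opens to 94 mm and grips with 3 to 60 N. Pads are 16 mm wide; open, the fingers measure 119 mm over their backs; the gripper's body (75 mm by 177 mm) begins 78 mm behind the grasp point.
Start: joints at [-1.273, 0.628, 0.038, 1.517, -0.027, 0.996, -0.02], TCP at [231.264, 607.483, 173.178] pointing down, gripper open.
Joint ranges: [-3.06, 3.06], [-0.37, 2.12], [-1.25, 1.32], [0.18, 2.47], [-1.1, 4.24], [0.23, 1.98], [-2.94, 2.94]. Speed limits (rad/s): [2.57, 2.57, 3.14, 3.14, 3.14, 3.14, 3.14].

## Interface

Orientations are given as a unit quaternion [w, x, y, z].
In Python, from plant import telemetry, viewer, ctrl, look_for, masks_of, mark_of gives the robot as it stands.
- The arm moves only by the tool drive_tool, never from a script. Its argument "rows" is a list of rows, each an object of numbers: "grip": the opening, from 0 (shut) to 1 (fully open); "dx", "dy", "dz": the shift along the tool's x, y, z in m; "twist": the turn about the tool's z in rad. A call has 1 to 10 rows; each row is the pose to reach, as a shift and turn from the pose commanded when the call began, along the tool's axes at that moment; what a row does not reach only later rows make up. A row lasts 1/10 s, in which the tool goes at most 50 mm and 8.59 degrees, less where a joint would pass 70% of its speed; a pose out of reach is approached as far as the arm can. A call with a gripper value outside its range is refused whole. The fingers move at their own pace and stop on an object; the grip force is fixed at half the most. Time passes only in rows, so rows that repeat a pose let the fingers close. It gives the time, the measured TCP pose, the force, the opening and the grip force at its end, in the units of the state.
- telemetry.observe(): the state, without advancing time (a new reading comes with each control period).
- viewer.capture(name): name is "side" or "top"; returns a dict with "image" (420x560x3 uint8, red, green, blue), "fx", "fy", "cx", "cy" (pixels), "camera_from_world" (4x4, takes a point from world to camera coordinates). Camera axes: x right, y up, looking along -z (the intrinsics and any distortion apply to the point x, -y, -z); pixel columns grow to the right and rows downward; lengths in mm; the calibration is good to about 2 mm. A picture is of the moment at which its call begins. There is no depth.
- ctrl.sign_off(): hands the job in; it is judged then, once.
Trained networks look in the newest picture that a camera, given by its name, has taken for a name from the list of things; names that differ only in an ending like _2 or _b are one class to them, and where a whole thing is asked for, a point or a joint stands for the part that bears it (a point fixed in the world has none). Each returns a list of dicts, best first, with "conf" (0 to 1); they miss things now and then, are a little off and sometimes report something else, mostly with a low value. They report only what shows in the picture. A call takes as long as a camera call. They do not tell look-alikes from the thing itself.
- look_for(camera, label): "bbox" ([centre column, centre row, width, height] as shares, 0 to 1, of the picture: columns of its width, rows of its height, round what is visible of it).
- masks_of(camera, label): "pixels" (420x560 bool, what is visible of it) and "bbox" ([centre column, centre row, width, height] as shares, 0 to 1, of the picture: columns of its width, rows of its height, round what is visible of it).
- mark_of(camera, label): "position" ([column, row] as shares, 0 to 1, of the picture: columns of its width, rows of its height: a listed point, or the origin of a listed thing).
The state is a dict: "clock": time; "qpos": joint angles; "joint_vel": joint speeds; "joint_efforts": joint torques, N m; "eef_pos": TCP position; "eef_rot": TCP orientation; "wrist_force": force on the tool from outside, world axes, zero at the start; "moment": the same for the moment, N m; "width": opening from 0.0 (shut) to 1.0 (fully open); "grip_force": force on a finger pad.
Only numpy, scipy, OpenCV 4.12 (cv2) and the standard library are available. Lean on these libraries where they do the work, as an engineer would, in place of code of your own. Each camera call takes 0.05 s, during which the arm holds its last target. There are 200 camera calls.

## Working session

There is one attempt and no reset: what is moved stays moved. The work goes in short steps, Python scripts to look and compute and a tool call to move; the robot and the scene stay as the last step left them, time stands still between calls to the robot, and variables do not carry over. Pictures are saved under pics/ and viewed, at most 10 in all, crops included, and the job is handed in when it is done.

Besides the shell and the picture viewer there is one more tool, called by a JSON object that holds its "op" and its "data". drive_tool: Moves the arm, as the interface text tells. Its arguments: {"type":"object","properties":{"rows":{"type":"array"}},"required":["rows"]}

```bash
mkdir -p pics; ls; cat > h.py <<'E'
import numpy as np,cv2
from plant import telemetry, viewer, ctrl, look_for, masks_of, mark_of
def ray(c,pos):
    u=pos[0]*560;v=pos[1]*420
    M=np.array(c["camera_from_world"],float);R=M[:3,:3];t=M[:3,3]
    d=np.array([(u-c["cx"])/c["fx"],-(v-c["cy"])/c["fy"],-1.])
    return -R.T@t, R.T@d
def atz(c,pos,z):
    o,d=ray(c,pos);return o+d*(z-o[2])/d[2]
def tri(rs):
    A=np.zeros((3,3));b=np.zeros(3)
    for o,d in rs:
        d=d/np.linalg.norm(d);P=np.eye(3)-np.outer(d,d);A+=P;b+=P@o
    p=np.linalg.solve(A,b)
    return p,[np.linalg.norm((np.eye(3)-np.outer(d,d)/(d@d))@(p-o)) for o,d in rs]
E
python3 - <<'E'
from h import *
np.set_printoptions(precision=1,suppress=True)
s=telemetry.observe();print({k:np.round(v,3) for k,v in s.items()})
C={}
for n in("side","top"):
    C[n]=viewer.capture(n);cv2.imwrite(f"pics/{n}0.png",C[n]["image"][:,:,::-1]);print(n,[k for k in C[n]],C[n]["fx"],ray(C[n],(.5,.5)))
for l,z in(("stop_top",85),("stop_box",0),("post_shoulder",34),("post_end",34),("post",18),("fork",18),("jig",0)):
    for n in C:
        for m in mark_of(n,l)[:3]: print(l,n,round(m["conf"],2),np.array(m["position"])*[560,420],atz(C[n],m["position"],z))
for l in("screw_jar","tape","offcut","tin","screwdriver","dowel"):
    for n in C:
        for m in mark_of(n,l)[:1]: print(l,n,round(m["conf"],2),np.array(m["position"])*[560,420],atz(C[n],m["position"],0))
E
```

```text
pics
{'clock': np.float64(0.0), 'qpos': array([-1.3,  0.6,  0. ,  1.5, -0. ,  1. , -0. ]), 'joint_vel': array([-0.,  0., -0., -0., -0., -0., -0.]), 'joint_efforts': array([ -0. , -55. ,   1.1, -18.7,  -0.1,   0. ,   0. ]), 'eef_pos': array([231. , 606.8, 172.3]), 'eef_rot': array([-0. ,  0.2,  1. , -0. ]), 'wrist_force': array([ 0.3, -0.2, -0.2]), 'moment': array([0., 0., 0.]), 'grip_force': np.float64(0.0), 'width': np.float64(0.998)}
side ['image', 'fx', 'fy', 'cx', 'cy', 'camera_from_world'] 407.5370465471463 (array([ 216.9, -659.2,  519.1]), array([ 0.4,  0.8, -0.5]))
top ['image', 'fx', 'fy', 'cx', 'cy', 'camera_from_world'] 523.5949471006994 (array([ 492.5,   11.3, 1457.9]), array([ 0.1, -0. , -1. ]))
stop_top side 0.86 [389.4 260.8] [ 619.2 -225.6   85. ]
stop_top top 0.65 [354.5 190. ] [ 616.5 -222.2   85. ]
stop_top top 0.39 [348.6 190.8] [ 614.4 -206.6   85. ]
stop_box side 0.75 [385.8 296.7] [ 624.1 -224.6    0. ]
stop_box top 0.57 [353.1 195.5] [ 608.7 -232.5    0. ]
post_shoulder side 0.9 [198.1 183.4] [423.7 323.4  34. ]
post_shoulder side 0.9 [173.  222.4] [320.3 155.8
[... 974 characters left out ...]
7 197.6] [634.3 198.    0. ]
jig top 0.73 [201.4 188. ] [631.1 191.2   0. ]
screw_jar side 0.72 [282.  176.7] [670.8 323.3   0. ]
screw_jar top 0.86 [155.3 174.8] [668.3 319.5   0. ]
tape side 0.68 [333.3 211.2] [700.4  84.7   0. ]
tape top 0.86 [240.6 168.3] [686.  82.   0.]
offcut side 0.88 [354.3 196. ] [792.2 128.1   0. ]
offcut top 0.49 [219.  129.6] [795.2 142.2   0. ]
tin side 0.61 [430.3 273.2] [ 744.9 -208.9    0. ]
tin top 0.57 [344.7 147. ] [ 745.5 -210.4    0. ]
screwdriver side 0.75 [416.8 345.2] [ 598.2 -337.9    0. ]
screwdriver top 0.62 [391.5 196.5] [ 605.6 -340.3    0. ]
dowel side 0.89 [340.8 276.3] [ 581.4 -138.4    0. ]
dowel top 0.88 [315.1 206.9] [ 577.2 -125.9    0. ]
```

View pics/top0.png

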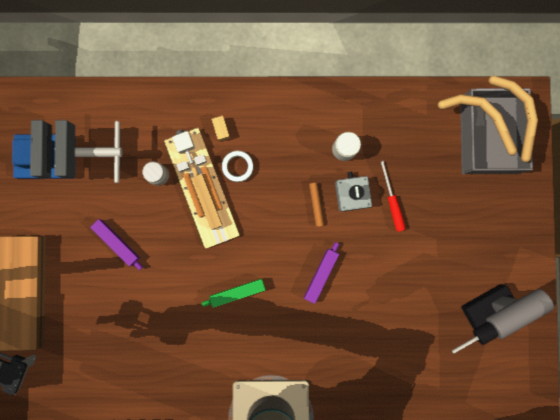

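View pics/side0.png

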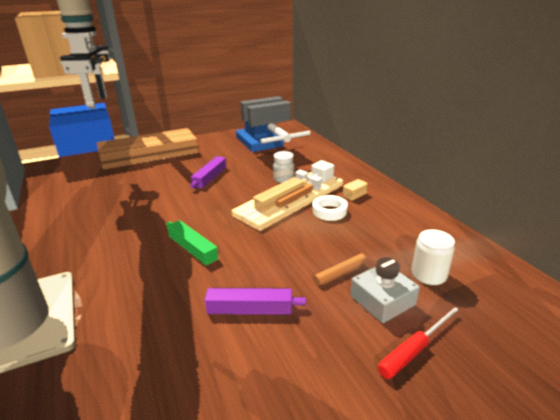

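The top view shows the beech post in the jig, rear end at about (216,228) and fork at about (198,163), and the stop box at (354,193). The purple and green posts are look-alikes. Next I'll refine the stop cap and the jig axis.

```bash
python3 - <<'E'
from h import *
np.set_printoptions(precision=1,suppress=True)
C={n:viewer.capture(n) for n in("side","top")}
def best(n,l,near):
    r=[np.array(m["position"]) for m in mark_of(n,l)]
    r=[p for p in r if np.hypot(*(p*[560,420]-near))<35]
    return r[0] if r else None
for l,a,b in(("stop_top",(389,261),(354,190)),("post_end",(258,207),(216,228)),("post_shoulder",(302,185),(197,174)),("fork",(306,187),(197,163))):
    ps,pt=best("side",l,a),best("top",l,b)
    if ps is None or pt is None: print(l,ps,pt);continue
    print(l,ps*[560,420],pt*[560,420],*tri([ray(C["side"],ps),ray(C["top"],pt)]))
# dark cap in top view; base plate by mask
im=cv2.cvtColor(C["top"]["image"],cv2.COLOR_RGB2HSV)
for l,z in(("jig",18),("post",50)):
    for m in masks_of("top",l)[:3]:
        r=cv2.minAreaRect(np.argwhere(m["pixels"])[:,::-1].astype(np.float32))
        pts=np.vstack([cv2.boxPoints(r),r[0]])
        print(l,m["conf"],r);print(np.array([atz(C["top"],(p+.5)/[560,420],z) for p in pts])[:,:2])
for l in("stop_top",):
  for n in C:
    for m in masks_of(n,l)[:2]:
        print(n,m["conf"],np.array(m["bbox"])*[560,420,560,420])
a=C["top"]["image"][115:255,150:260];b=C["top"]["image"][165:225,320:390]
cv2.imwrite("pics/c1.png",cv2.resize(a,None,fx=4,fy=4,interpolation=2)[:,:,::-1])
b=C["side"]["image"][160:235,220:360]
cv2.imwrite("pics/c2.png",cv2.resize(b,None,fx=5,fy=5,interpolation=2)[:,:,::-1])
E
```

```text
stop_top [389.3 260.8] [357.5 190.2] [ 615.5 -229.4   88.9] [np.float64(0.05275274857530676), np.float64(0.05275274857523915)]
post_end [259.7 205.3] [216.  225.7] [526.5 147.   29.9] [np.float64(1.5510307334544406), np.float64(1.55103073345429)]
post_shoulder [297.5 178.2] [194.9 173.1] [664.1 204.2  48.2] [np.float64(3.1295230658751154), np.float64(3.129523065875101)]
fork [303.6 186. ] [195.4 162.4] [692.3 209.7  16.6] [np.float64(9.01996770869637), np.float64(9.019967708696184)]
jig 0.91 ((201.13963317871094, 186.1569366455078), (119.55882263183594, 37.39134216308594), 69.19320678710938)
[[769.9 295.3]
 [806.8 199. ]
 [497.1  82. ]
 [461.2 177.7]
 [633.1 188.3]]
post 0.72 ((205.10568237304688, 197.57473754882812), (65.04701232910156, 14.000185012817383), 68.96248626708984)
[[674.5 222.8]
 [688.  187.6]
 [524.  124.7]
 [510.6 159.7]
 [599.1 173.7]]
post 0.7 ((233.3788299560547, 294.05877685546875), (13.676810264587402, 64.5362548828125), 72.25532531738281)
[[332.3 185.3]
 [383.6  21.3]
 [348.9  10.3]
 [297.8 174.2]
 [340.6  97.9]]
post 0.56 ((322.9000244140625, 272.20001220703125), (12.521981239318848, 63.0571174621582), 26.56505012512207)
[[ 330.1  -88.6]
 [ 480.4 -165.6]
 [ 465.2 -195.6]
 [ 315.  -118.5]
 [ 397.4 -142. ]]
side 0.97 [385.6 266.2  23.6  22.1]
top 0.66 [356.1 191.1  14.   14.1]
```

View pics/c1.png

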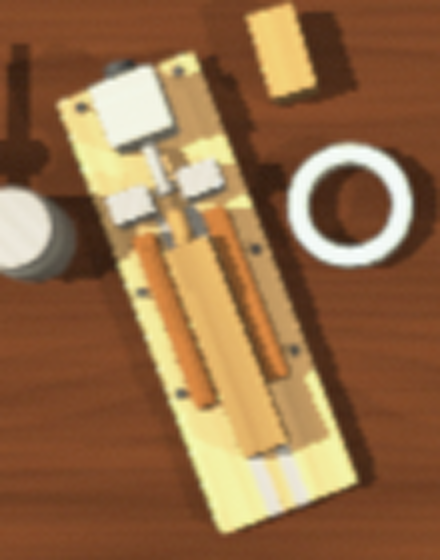

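```bash
cat >> h.py <<'E'
from scipy.spatial.transform import Rotation as Ro
def axes(s=None):
    s=s or telemetry.observe();w,x,y,z=s["eef_rot"];return np.array(s["eef_pos"]),Ro.from_quat([x,y,z,w]).as_matrix()
def to(target):
    p,R=axes();return R.T@(np.array(target)-p)
E
python3 - <<'E'
from h import *
np.set_printoptions(precision=3,suppress=True)
p,R=axes();print(R)
print(to((616,-226,173)),to((423,190,173)))
c=viewer.capture("top")
q=np.array([(205.5,248.2),(239.5,235.5),(199.2,128),(164.5,140.5)])
w=np.array([atz(c,a/[560,420],18) for a in q]);print(w,w.mean(0))
for a,b in((0,3),(1,2)):d=w[b]-w[a];print(np.linalg.norm(d),np.degrees(np.arctan2(d[1],d[0])))
d=(w[2]+w[3]-w[0]-w[1])[:2];d/=np.linalg.norm(d);j=w.mean(0)[:2];print("home end",j-90*d,"dir",d,"fork",j+60*d)
e=atz(c,np.array([216.6,228])/[560,420],50);print("end",e,(e[:2]-j)@d,np.cross(d,e[:2]-j))
print(atz(c,np.array([356.1,191.1])/[560,420],83))
E
```

```text
[[-0.935  0.356 -0.   ]
 [ 0.356  0.935  0.   ]
 [ 0.     0.    -1.   ]]
[-656.183 -642.01     0.116] [-327.771 -321.93     0.156]
[[463.861 177.412  18.   ]
 [498.218  84.309  18.   ]
 [796.005 195.362  18.   ]
 [761.292 290.936  18.   ]] [629.844 187.005  18.   ]
318.3595649910213 20.890979200479805
317.8200283493252 20.451978970293723
home end [545.638 155.234] dir [0.936 0.353] fork [685.981 208.186]
end [518.471 144.07   50.   ] -119.3588497707546 -0.8544453458378882
[ 613.763 -226.749   83.   ]<stdin>:10: DeprecationWarning: Arrays of 2-dimensional vectors are deprecated. Use arrays of 3-dimensional vectors instead. (deprecated in NumPy 2.0)
```

{"op": "drive_tool", "data": {"rows": [{"dx":-0.656,"dy":-0.642,"dz":0,"twist":1.5,"grip":1},{"dx":-0.656,"dy":-0.642,"dz":0,"twist":1.5,"grip":1},{"dx":-0.656,"dy":-0.642,"dz":0,"twist":1.5,"grip":1},{"dx":-0.656,"dy":-0.642,"dz":0,"twist":1.5,"grip":1},{"dx":-0.656,"dy":-0.642,"dz":0,"twist":1.5,"grip":1},{"dx":-0.656,"dy":-0.642,"dz":0,"twist":1.5,"grip":1},{"dx":-0.656,"dy":-0.642,"dz":0,"twist":1.5,"grip":1},{"dx":-0.656,"dy":-0.642,"dz":0,"twist":1.5,"grip":1},{"dx":-0.656,"dy":-0.642,"dz":0,"twist":1.5,"grip":1},{"dx":-0.656,"dy":-0.642,"dz":0,"twist":1.5,"grip":1}]}}

```text
clock: 3.15
eef_pos: [441.5, 151.9, 173.6]
eef_rot: [-0.0, 0.804, 0.594, 0.001]
wrist_force: [1.4, 0.1, 0.0]
width: 1.002
grip_force: 0.0
```

```bash
python3 - <<'E'
from h import *
np.set_printoptions(precision=3,suppress=True)
print(axes(),to((615.5,-227,173)),telemetry.observe()["qpos"])
E
```

```text
(array([441.521, 151.93 , 173.569]), array([[ 0.294,  0.956,  0.001],
       [ 0.956, -0.294,  0.001],
       [ 0.001,  0.001, -1.   ]])) [-310.974  277.762    0.424] [-0.745  0.404  0.488  2.019 -0.266  0.779 -0.398]
```

{"op": "drive_tool", "data": {"rows": [{"dx":-0.311,"dy":0.278,"dz":0,"twist":0,"grip":1},{"dx":-0.311,"dy":0.278,"dz":0,"twist":0,"grip":1},{"dx":-0.311,"dy":0.278,"dz":0,"twist":0,"grip":1},{"dx":-0.311,"dy":0.278,"dz":0,"twist":0,"grip":1},{"dx":-0.311,"dy":0.278,"dz":0,"twist":0,"grip":1},{"dx":-0.311,"dy":0.278,"dz":0,"twist":0,"grip":1},{"dx":-0.311,"dy":0.278,"dz":0,"twist":0,"grip":1},{"dx":-0.311,"dy":0.278,"dz":0,"twist":0,"grip":1},{"dx":-0.311,"dy":0.278,"dz":0.0,"twist":0,"grip":1},{"dx":-0.311,"dy":0.278,"dz":0.0,"twist":0,"grip":1}]}}

```text
clock: 4.15
eef_pos: [617.1, -228.8, 172.8]
eef_rot: [0.001, 0.804, 0.594, -0.001]
wrist_force: [-0.1, 0.3, -0.3]
width: 1.002
grip_force: 0.0
```

```bash
python3 - <<'E'
from h import *
np.set_printoptions(precision=3,suppress=True)
print(axes(),to((615.5,-227,63)),telemetry.observe()["qpos"])
c=viewer.capture("side");cv2.imwrite("pics/s1.png",cv2.resize(c["image"][120:340,280:500],None,fx=2.5,fy=2.5)[:,:,::-1])
E
```

```text
(array([ 617.061, -228.846,  172.799]), array([[ 0.293,  0.956,  0.   ],
       [ 0.956, -0.293, -0.002],
       [-0.002,  0.001, -1.   ]])) [  1.562  -2.123 109.794] [ 0.057  0.679  0.451  1.502 -0.321  1.034  0.288]
```

View pics/s1.png

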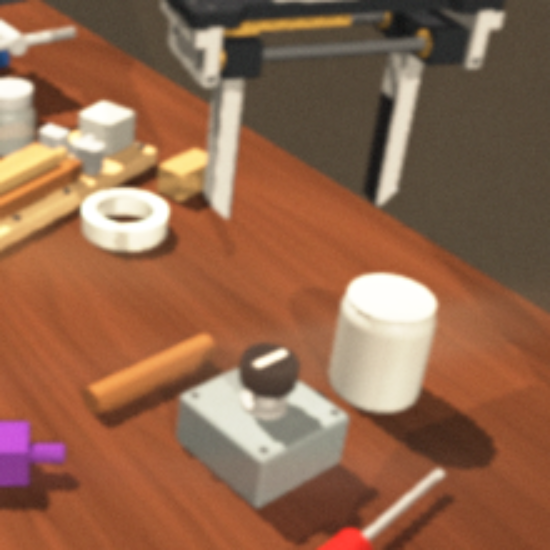

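The open gripper hangs above the cap (centre at about (269,365) in the crop), with the fingers pointing toward and away from the tin. They stay clear of it, so I'll descend and grip.

{"op": "drive_tool", "data": {"rows": [{"dx":0.0015,"dy":-0.002,"dz":0.04,"twist":0,"grip":1},{"dx":0.0015,"dy":-0.002,"dz":0.075,"twist":0,"grip":1},{"dx":0.0015,"dy":-0.002,"dz":0.1,"twist":0,"grip":1},{"dx":0.0015,"dy":-0.002,"dz":0.11,"twist":0,"grip":1},{"dx":0.0015,"dy":-0.002,"dz":0.11,"twist":0,"grip":1},{"dx":0.0015,"dy":-0.002,"dz":0.11,"twist":0,"grip":0.55},{"dx":0.0015,"dy":-0.002,"dz":0.11,"twist":0,"grip":0.5},{"dx":0.0015,"dy":-0.002,"dz":0.11,"twist":0,"grip":0.5},{"dx":0.0015,"dy":-0.002,"dz":0.11,"twist":0,"grip":0.5}]}}

```text
clock: 5.1
eef_pos: [616.2, -222.7, 64.1]
eef_rot: [0.001, 0.803, 0.596, 0.0]
wrist_force: [-0.4, 0.9, 0.1]
width: 0.695
grip_force: 0.0
```

```bash
python3 - <<'E'
from h import *
c=viewer.capture("side");cv2.imwrite("pics/s2.png",cv2.resize(c["image"][190:340,320:470],None,fx=4,fy=4)[:,:,::-1])
c=viewer.capture("top");print(mark_of("top","stop_top")[:2])
E
```

```text
[{'position': [0.3573, 0.4486], 'conf': 0.4}]
```

View pics/s2.png

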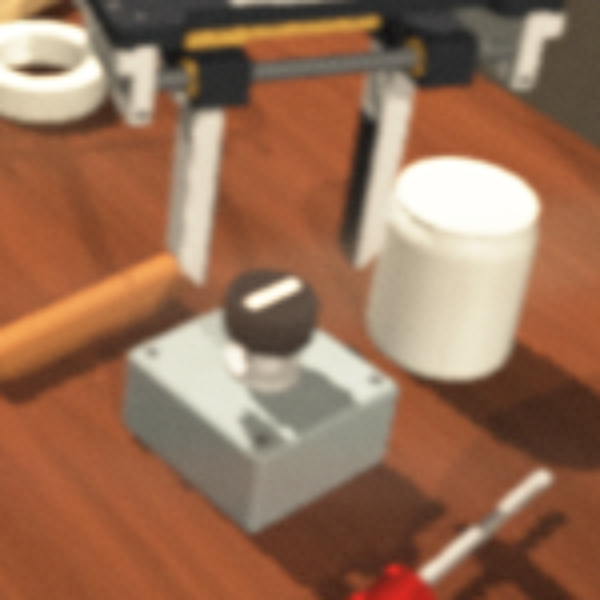

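```bash
python3 - <<'E'
from h import *
np.set_printoptions(precision=2,suppress=True)
p,R=axes();s=telemetry.observe();print(p,s["width"],R)
def proj(c,P):
    q=np.array(c["camera_from_world"])@np.append(P,1);return c["cx"]+c["fx"]*q[0]/-q[2],c["cy"]-c["fy"]*q[1]/-q[2]
cs=viewer.capture("side");ct=viewer.capture("top")
h=94*s["width"]/2
for n,c in(("side",cs),("top",ct)):
    print(n,[proj(c,p+R@np.array([x,y,0])) for x in(-8,8) for y in(-h-12,-h,h,h+12)],proj(c,(615.5,-227,85)),proj(c,(615.5,-227,65)),proj(c,(615.5,-227,45)))
    for l in ("stop_top","stop_box"):
      for m in masks_of(n,l)[:1]:print(l,m["conf"],np.array(m["bbox"])*[560,420,560,420])
cv2.imwrite("pics/t2.png",cv2.resize(ct["image"][140:240,300:400],None,fx=6,fy=6)[:,:,::-1])
E
```

```text
[ 615.74 -222.62   63.48] 0.5725792455565316 [[ 0.29  0.96  0.  ]
 [ 0.96 -0.29 -0.  ]
 [ 0.    0.   -1.  ]]
side [(np.float64(365.4547603639231), np.float64(275.45880565512056)), (np.float64(372.11901387952736), np.float64(274.71671531746597)), (np.float64(401.6704518790608), np.float64(271.4260486956299)), (np.float64(408.18450948092925), np.float64(270.70068325238054)), (np.float64(362.5439190259662), np.float64(269.71237816322787)), (np.float64(369.0880323328859), np.float64(268.9960990170487)), (np.float64(398.1129735584365), np.float64(265.8192041278734)), (np.float64(404.51234576019016), np.float64(265.118767469494))] (np.float64(388.1809657215581), np.float64(261.8464012971446)) (np.float64(386.8470078699371), np.float64(270.9749068875163)) (np.float64(385.5505013351448), np.float64(279.84712660302165))
stop_top 0.95 [388.92 267.46  21.39  22.68]
stop_box 0.64 [386.01 287.41  69.22  65.02]
top [(np.float64(352.1329217325929), np.float64(205.7667516357794)), (np.float64(353.3776090013215), np.float64(201.47538018913306)), (np.float64(358.9476957430397), np.float64(182.27110952669744)), (np.float64(360.1867766179822), np.float64(177.99906752835253)), (np.float64(346.399321989205), np.float64(204.06106324085562)), (np.float64(347.64639215449733), np.float64(199.77032111900397)), (np.float64(353.2271423563627), np.float64(180.56886748061743)), (np.float64(354.4685952991195), np.float64(176.29745230123598))] (np.float64(356.31754080979954), np.float64(190.37599409301612)) (np.float64(355.03106699337684), np.float64(191.04743916063293)) (np.float64(353.78077462383766), np.float64(191.7000001641211))
stop_box 0.55 [344.96 190.26  15.29  37.72]
```

View pics/t2.png

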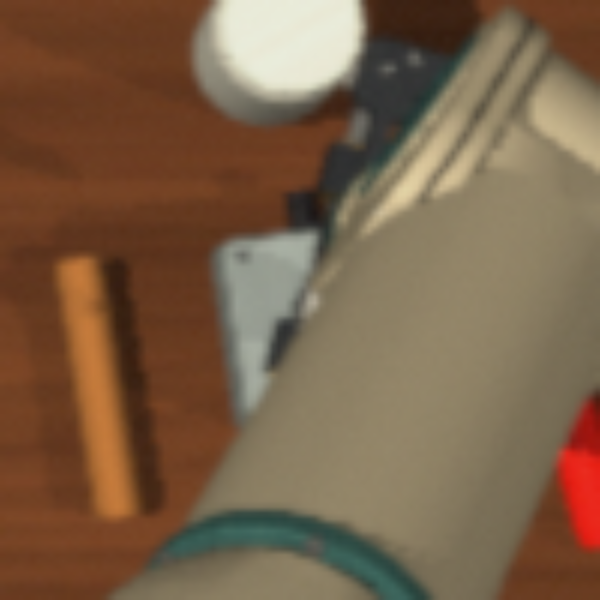

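```bash
python3 - <<'E'
from h import *
np.set_printoptions(precision=1,suppress=True)
p,R=axes();s=telemetry.observe();print(p,s["width"],s["clock"])
def proj(c,P):
    q=np.array(c["camera_from_world"])@np.append(P,1);return np.array([c["cx"]+c["fx"]*q[0]/-q[2],c["cy"]-c["fy"]*q[1]/-q[2]])
c=viewer.capture("side")
P0=np.array((617.1,-228.8,172.8))
print("s1 expected",[proj(c,P0+R@np.array([x,y,0])) for x in(-8,8) for y in(-59,-47,47,59)])
im=c["image"].copy();h=94*s["width"]/2
im=cv2.resize(im[180:330,310:460],None,fx=4,fy=4,interpolation=2)
def dot(P,col):
    q=(proj(c,P)-[310,180])*4;cv2.circle(im,(int(q[0]),int(q[1])),3,col,-1)
for y in(-h-12,-h,h,h+12):
  for x in(-8,8): dot(p+R@np.array([x,y,0]),(255,0,255)); dot(p+R@np.array([x,y,-40]),(0,255,0))
for a in np.arange(0,6.3,.5):
  for z in(65,85): dot((615.5+20*np.cos(a),-227+20*np.sin(a),z),(255,255,0))
cv2.imwrite("pics/s3.png",im[:,:,::-1])
E
```

```text
[ 615.6 -222.5   63.1] 0.4980861953933597 5.55
s1 expected [array([362.3, 224.7]), array([369.6, 224. ]), array([425.8, 218.7]), array([432.8, 218. ]), array([359.2, 219.5]), array([366.4, 218.8]), array([421.4, 213.7]), array([428.3, 213. ])]
```

View pics/s3.png

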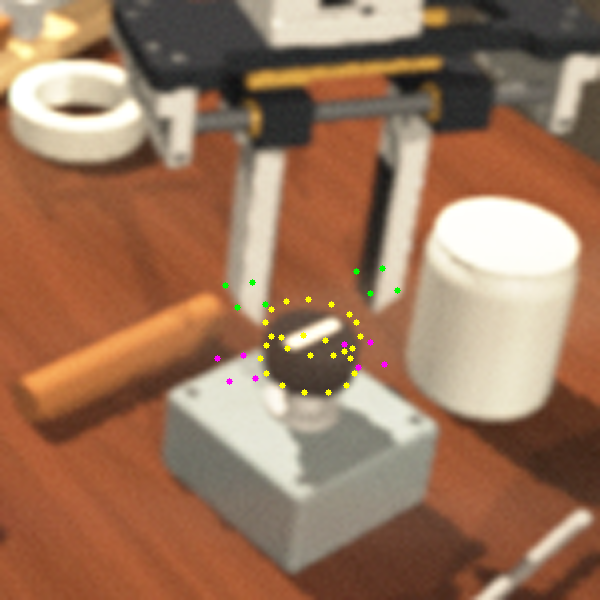

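```bash
python3 - <<'E'
from h import *
np.set_printoptions(precision=1,suppress=True)
def proj(c,P):
    q=np.array(c["camera_from_world"])@np.append(P,1);return np.array([c["cx"]+c["fx"]*q[0]/-q[2],c["cy"]-c["fy"]*q[1]/-q[2]])
R=np.array([[-.935,.356,0],[.356,.935,0],[0,0,-1]]);p=np.array([231.,606.8,172.3])
out=[]
for n in("side","top"):
    c=viewer.capture(n);im=cv2.imread(f"pics/{n}0.png")
    q0=proj(c,p);print(n,q0,{k:c[k] for k in("cx","cy","fx","fy")})
    o=np.clip((q0-35).astype(int),0,[490,350])
    z=cv2.resize(im[o[1]:o[1]+70,o[0]:o[0]+70],None,fx=5.6,fy=5.6,interpolation=2);print(o)
    for y in(-59,-47,47,59):
        for x in(-8,8):
            q=(proj(c,p+R@[x,y,0])-o)*5.6;cv2.circle(z,(int(q[0]),int(q[1])),3,(255,0,255),-1)
    out.append(z)
cv2.imwrite("pics/cmp.png",np.hstack(out))
E
```

```text
side [100.4 114.4] {'cx': 283.96323075317434, 'cy': 211.51529319006997, 'fx': 407.5370465471463, 'fy': 407.5370465471463}
[65 79]
top [ 19.6 347.1] {'cx': 274.08420875896877, 'cy': 213.31024082920413, 'fx': 523.5949471006994, 'fy': 523.5949471006994}
[  0 312]
```

View pics/cmp.png

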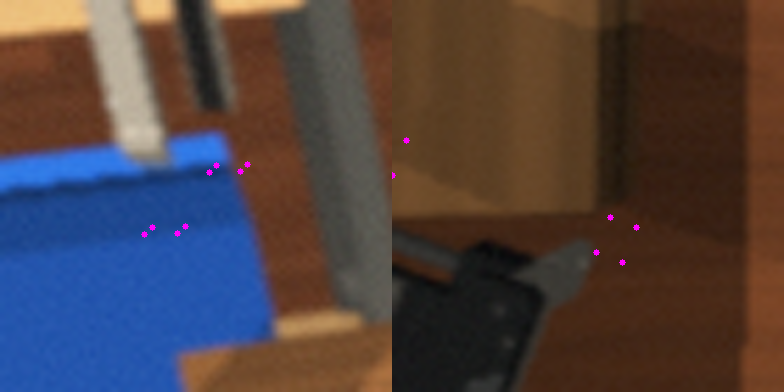

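```bash
python3 - <<'E'
from h import *
from scipy.optimize import least_squares
np.set_printoptions(precision=1,suppress=True)
def proj(c,P):
    q=np.array(c["camera_from_world"])@np.append(P,1);return np.array([c["cx"]+c["fx"]*q[0]/-q[2],c["cy"]-c["fy"]*q[1]/-q[2]])
S=viewer.capture("side");T=viewer.capture("top")
RA=np.array([[-.935,.356,0],[.356,.935,0],[0,0,-1.]]);pA=np.array([231.,606.8,172.3])
RB=np.array([[.293,.956,0],[.956,-.293,0],[0,0,-1.]]);pB=np.array([617.1,-228.8,172.8]);pC=np.array([615.6,-222.5,63.1])
D=[(S,RA,pA,53,[90.9,107.6]),(S,RA,pA,53,[103,98.1]),(T,RA,pA,53,[34.5,356.5]),(S,RB,pB,53,[370,206]),(S,RB,pB,53,[434,201]),(S,RB,pC,29.5,[371.3,259.5]),(S,RB,pC,29.5,[407,257])]
sg=[]
for c,R,p,h,o in D:
    e={s:proj(c,p+R@[0,s*h,0]) for s in(-1,1)};print(e,o)
# signs by matching shape: 
a=[proj(S,pA+RA@[0,s*53,0]) for s in(-1,1)]
lo=-1 if a[0][0]<a[1][0] else 1
t=[proj(T,pA+RA@[0,s*53,0]) for s in(-1,1)]; ts=-1 if t[0][0]>t[1][0] else 1
sg=[lo,-lo,ts,-1,1,-1,1]
def f(o,mode):
    r=[]
    for (c,R,p,h,ob),s in zip(D,sg):
        off=R@o if mode else o
        r+=list(proj(c,p+R@[0,s*h,0]+off)-ob)
    return r
for mode in(0,1):
    k=least_squares(f,[0,0,0],args=(mode,));print("tool" if mode else "world",k.x,k.cost);print(k.fun.reshape(-1,2))
print("base",proj(T,(0,0,0)))
E
```

```text
{-1: array([ 94.5, 120.2]), 1: array([105.8, 109. ])} [90.9, 107.6]
{-1: array([ 94.5, 120.2]), 1: array([105.8, 109. ])} [103, 98.1]
{-1: array([ 40.1, 354.8]), 1: array([ -1. , 339.3])} [34.5, 356.5]
{-1: array([364.3, 221.6]), 1: array([427.1, 215.9])} [370, 206]
{-1: array([364.3, 221.6]), 1: array([427.1, 215.9])} [434, 201]
{-1: array([369. , 272.1]), 1: array([401.2, 268.6])} [371.3, 259.5]
{-1: array([369. , 272.1]), 1: array([401.2, 268.6])} [407, 257]
world [ 0.6 -5.9 32.1] 9.727470525287117
[[ 1.   1.6]
 [ 0.6  0.6]
 [ 2.3  1.1]
 [-1.3 -0.2]
 [-0.6 -0.9]
 [ 1.8 -0.3]
 [-0.8 -1.3]]
tool [ -1.6   4.1 -29.2] 9.89145609310619
[[ 2.   1.7]
 [ 1.5  0.8]
 [-1.1 -0.2]
 [-1.2  0.1]
 [-0.9 -0.5]
 [ 1.9 -0.5]
 [-1.  -1.3]]
base [270.9 417.5]
```

The cap projection matches the picture. The fingertips appear about 30 mm higher than the reported TCP. Closing the fingers here is a safe test: if they really are at cap height, they'll stop at about 0.43.

{"op": "drive_tool", "data": {"rows": [{"dx":0,"dy":0,"dz":0,"grip":0.35},{"dx":0,"dy":0,"dz":0,"grip":0.35},{"dx":0,"dy":0,"dz":0,"grip":0.35},{"dx":0,"dy":0,"dz":0,"grip":0.35}]}}

```text
validation failed for argument at $.ro...
```

{"op": "drive_tool", "data": {"rows": [{"dx":0,"dy":0,"dz":0,"twist":0,"grip":0.35},{"dx":0,"dy":0,"dz":0,"twist":0,"grip":0.35},{"dx":0,"dy":0,"dz":0,"twist":0,"grip":0.35},{"dx":0,"dy":0,"dz":0,"twist":0,"grip":0.35}]}}

```text
clock: 6.2
eef_pos: [615.6, -222.5, 63.2]
eef_rot: [-0.0, 0.803, 0.596, 0.0]
wrist_force: [-0.9, -0.7, -0.3]
width: 0.354
grip_force: 0.0
```

Confirmed: the fingers closed to 33 mm without touching the 40 mm cap, so the tips are above it. I'll shut them, press the cap from above, and use the hard bottom (74 mm) to calibrate z.

{"op": "drive_tool", "data": {"rows": [{"dx":-0.004,"dy":0.001,"dz":0,"twist":0,"grip":0},{"dx":-0.004,"dy":0.001,"dz":0,"twist":0,"grip":0},{"dx":-0.004,"dy":0.001,"dz":0,"twist":0,"grip":0},{"dx":-0.004,"dy":0.001,"dz":0,"twist":0,"grip":0},{"dx":-0.004,"dy":0.001,"dz":0.004,"twist":0,"grip":0},{"dx":-0.004,"dy":0.001,"dz":0.007,"twist":0,"grip":0},{"dx":-0.004,"dy":0.001,"dz":0.007,"twist":0,"grip":0}]}}

```text
clock: 6.9
eef_pos: [615.0, -226.3, 55.5]
eef_rot: [-0.001, 0.803, 0.596, -0.0]
wrist_force: [-0.3, 0.6, 0.1]
width: 0.004
grip_force: 0.0
```

{"op": "drive_tool", "data": {"rows": [{"dx":0,"dy":0,"dz":0.002,"twist":0,"grip":0},{"dx":0,"dy":0,"dz":0.004,"twist":0,"grip":0},{"dx":0,"dy":0,"dz":0.004,"twist":0,"grip":0}]}}

```text
clock: 7.2
eef_pos: [615.5, -226.7, 52.1]
eef_rot: [0.0, 0.803, 0.596, 0.0]
wrist_force: [-0.2, 0.2, 1.3]
width: 0.008
grip_force: 0.7
```

{"op": "drive_tool", "data": {"rows": [{"dx":0,"dy":0,"dz":0.002,"twist":0,"grip":0},{"dx":0,"dy":0,"dz":0.003,"twist":0,"grip":0},{"dx":0,"dy":0,"dz":0.003,"twist":0,"grip":0}]}}

```text
clock: 7.5
eef_pos: [615.5, -226.7, 49.2]
eef_rot: [0.0, 0.803, 0.596, 0.0]
wrist_force: [-0.8, 0.3, 2.9]
width: 0.003
grip_force: 1.3
```

{"op": "drive_tool", "data": {"rows": [{"dx":0,"dy":0,"dz":0.002,"twist":0,"grip":0},{"dx":0,"dy":0,"dz":0.004,"twist":0,"grip":0},{"dx":0,"dy":0,"dz":0.004,"twist":0,"grip":0}]}}

```text
clock: 7.8
eef_pos: [615.5, -226.7, 44.8]
eef_rot: [0.0, 0.803, 0.596, -0.0]
wrist_force: [0.2, -0.2, 2.0]
width: 0.006
grip_force: 1.1
```

{"op": "drive_tool", "data": {"rows": [{"dx":0,"dy":0,"dz":0.002,"twist":0,"grip":0},{"dx":0,"dy":0,"dz":0.003,"twist":0,"grip":0},{"dx":0,"dy":0,"dz":0.003,"twist":0,"grip":0}]}}

```text
clock: 8.1
eef_pos: [615.5, -226.7, 42.1]
eef_rot: [0.0, 0.803, 0.596, 0.0]
wrist_force: [-0.5, -0.4, 2.2]
width: 0.005
grip_force: 1.4
```

{"op": "drive_tool", "data": {"rows": [{"dx":0,"dy":0,"dz":0.001,"twist":0,"grip":0},{"dx":0,"dy":0,"dz":0.002,"twist":0,"grip":0},{"dx":0,"dy":0,"dz":0.002,"twist":0,"grip":0}]}}

```text
clock: 8.4
eef_pos: [615.6, -226.8, 41.8]
eef_rot: [0.0, 0.803, 0.596, 0.0]
wrist_force: [-2.9, 2.0, 13.3]
width: 0.005
grip_force: 6.3
```

{"op": "drive_tool", "data": {"rows": [{"dx":0,"dy":0,"dz":0.001,"twist":0,"grip":0},{"dx":0,"dy":0,"dz":0.002,"twist":0,"grip":0},{"dx":0,"dy":0,"dz":0.002,"twist":0,"grip":0}]}}

```text
clock: 8.7
eef_pos: [615.8, -226.8, 41.5]
eef_rot: [0.0, 0.803, 0.596, 0.001]
wrist_force: [-5.0, 3.4, 22.7]
width: 0.008
grip_force: 11.5
```

Hard bottom is at a reported z of 41.8, so the tips sit 32 mm above the reported TCP, and the cap is latched. Now I'll lift, open, descend to tip height 54 (reported 22) and grip.

{"op": "drive_tool", "data": {"rows": [{"dx":0,"dy":0,"dz":-0.015,"twist":0,"grip":0.8},{"dx":0,"dy":0,"dz":-0.03,"twist":0,"grip":0.8},{"dx":0,"dy":0,"dz":-0.03,"twist":0,"grip":0.8},{"dx":0,"dy":0,"dz":-0.03,"twist":0,"grip":0.8},{"dx":0,"dy":0,"dz":-0.03,"twist":0,"grip":0.8},{"dx":0,"dy":0,"dz":-0.03,"twist":0,"grip":0.8},{"dx":0,"dy":0,"dz":-0.03,"twist":0,"grip":0.8},{"dx":0,"dy":0,"dz":-0.03,"twist":0,"grip":0.8},{"dx":0,"dy":0,"dz":-0.03,"twist":0,"grip":0.8},{"dx":0,"dy":0,"dz":-0.03,"twist":0,"grip":0.8}]}}

```text
clock: 9.7
eef_pos: [615.4, -226.7, 68.1]
eef_rot: [-0.0, 0.803, 0.596, -0.0]
wrist_force: [-0.1, -0.4, 0.3]
width: 0.789
grip_force: 0.0
```

{"op": "drive_tool", "data": {"rows": [{"dx":0,"dy":0,"dz":0.02,"twist":0,"grip":0.8},{"dx":0,"dy":0,"dz":0.038,"twist":0,"grip":0.8},{"dx":0,"dy":0,"dz":0.046,"twist":0,"grip":0.8},{"dx":0,"dy":0,"dz":0.046,"twist":0,"grip":0.6},{"dx":0,"dy":0,"dz":0.046,"twist":0,"grip":0.5},{"dx":0,"dy":0,"dz":0.046,"twist":0,"grip":0.45},{"dx":0,"dy":0,"dz":0.046,"twist":0,"grip":0.4},{"dx":0,"dy":0,"dz":0.046,"twist":0,"grip":0.38},{"dx":0,"dy":0,"dz":0.046,"twist":0,"grip":0.38},{"dx":0,"dy":0,"dz":0.046,"twist":0,"grip":0.38}]}}

```text
clock: 10.7
eef_pos: [614.0, -226.2, 22.0]
eef_rot: [-0.001, 0.803, 0.596, -0.001]
wrist_force: [-4.1, 1.8, 2.1]
width: 0.419
grip_force: 30.0
```

Gripped at 39 mm. Now twisting clockwise.

{"op": "drive_tool", "data": {"rows": [{"dx":0,"dy":0,"dz":0,"twist":0.14,"grip":0.38},{"dx":0,"dy":0,"dz":0,"twist":0.28,"grip":0.38},{"dx":0,"dy":0,"dz":0,"twist":0.42,"grip":0.38},{"dx":0,"dy":0,"dz":0,"twist":0.56,"grip":0.38},{"dx":0,"dy":0,"dz":0,"twist":0.7,"grip":0.38},{"dx":0,"dy":0,"dz":0,"twist":0.84,"grip":0.38},{"dx":0,"dy":0,"dz":0,"twist":0.95,"grip":0.38},{"dx":0,"dy":0,"dz":0,"twist":0.95,"grip":0.38}]}}

```text
clock: 11.5
eef_pos: [616.3, -228.4, 22.6]
eef_rot: [0.002, 0.987, 0.163, 0.001]
wrist_force: [-0.6, -2.0, 2.0]
width: 0.418
grip_force: 30.0
```

{"op": "drive_tool", "data": {"rows": [{"dx":0,"dy":0,"dz":0,"twist":0,"grip":0.6},{"dx":0,"dy":0,"dz":0,"twist":0,"grip":0.8},{"dx":0,"dy":0,"dz":0,"twist":0,"grip":0.8},{"dx":0,"dy":0,"dz":0,"twist":0,"grip":0.8},{"dx":0,"dy":0,"dz":0,"twist":0,"grip":0.8},{"dx":0,"dy":0,"dz":0,"twist":0,"grip":0.8},{"dx":0,"dy":0,"dz":-0.04,"twist":0,"grip":0.8},{"dx":0,"dy":0,"dz":-0.08,"twist":0,"grip":0.8},{"dx":0,"dy":0,"dz":-0.12,"twist":0,"grip":0.8},{"dx":0,"dy":0,"dz":-0.12,"twist":0,"grip":0}]}}

```text
clock: 12.5
eef_pos: [618.7, -229.3, 148.1]
eef_rot: [0.003, 0.987, 0.163, 0.004]
wrist_force: [0.1, -0.8, -0.2]
width: 0.744
grip_force: 0.0
```

```bash
python3 - <<'E'
from h import *
np.set_printoptions(precision=3,suppress=True)
p,R=axes();print(p,R,telemetry.observe()["qpos"])
c=viewer.capture("side")
for m in mark_of("side","stop_top")[:2]:print(m["conf"],np.array(m["position"])*[560,420])
for m in masks_of("side","stop_top")[:1]:print(np.array(m["bbox"])*[560,420,560,420])
cv2.imwrite("pics/s4.png",cv2.resize(c["image"][230:330,340:440],None,fx=5,fy=5)[:,:,::-1])
E
```

```text
[ 618.723 -229.275  148.125] [[ 0.947  0.322  0.009]
 [ 0.322 -0.947 -0.004]
 [ 0.007  0.007 -1.   ]] [-0.08   0.766  0.721  1.54  -0.56   1.04  -0.456]
0.61 [386.792 262.08 ]
0.23 [330.792 210.882]
[387.52  266.868  24.976  22.512]
```

View pics/s4.png

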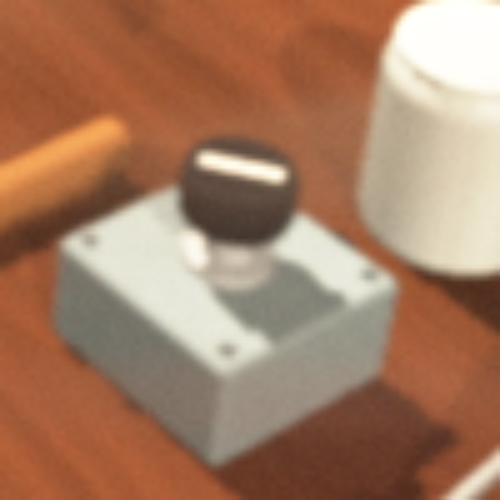

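The cap is back up (centre at about (240,190) in the crop, same height as before) and its bar has turned. Next stop is behind the post.

```bash
python3 - <<'E'
from h import *
np.set_printoptions(precision=1,suppress=True)
p,R=axes();print(p,to((489.4,134,148)))
E
```

```text
[ 615.  -226.   141.5] [  -2.9 -381.3   -6. ]
```

{"op": "drive_tool", "data": {"rows": [{"dx":-0.003,"dy":-0.381,"dz":-0.02,"twist":-0.03,"grip":0},{"dx":-0.003,"dy":-0.381,"dz":-0.02,"twist":-0.03,"grip":0},{"dx":-0.003,"dy":-0.381,"dz":-0.02,"twist":-0.03,"grip":0},{"dx":-0.003,"dy":-0.381,"dz":-0.02,"twist":-0.03,"grip":0},{"dx":-0.003,"dy":-0.381,"dz":-0.02,"twist":-0.03,"grip":0},{"dx":-0.003,"dy":-0.381,"dz":-0.02,"twist":-0.03,"grip":0},{"dx":-0.003,"dy":-0.381,"dz":-0.02,"twist":-0.03,"grip":0},{"dx":-0.003,"dy":-0.381,"dz":-0.02,"twist":-0.03,"grip":0},{"dx":-0.003,"dy":-0.381,"dz":-0.02,"twist":-0.03,"grip":0},{"dx":-0.003,"dy":-0.381,"dz":-0.02,"twist":-0.03,"grip":0}]}}

```text
clock: 13.65
eef_pos: [488.9, 133.4, 161.0]
eef_rot: [0.001, 0.984, 0.179, -0.001]
wrist_force: [0.4, -0.1, -0.3]
width: -0.001
grip_force: 0.0
```

{"op": "drive_tool", "data": {"rows": [{"dx":0,"dy":0,"dz":0,"twist":0,"grip":0},{"dx":0,"dy":0,"dz":0,"twist":0,"grip":0}]}}

```text
clock: 13.85
eef_pos: [490.2, 131.3, 161.9]
eef_rot: [0.0, 0.984, 0.176, -0.0]
wrist_force: [-0.4, 0.4, 0.8]
width: 0.002
grip_force: 0.0
```

```bash
python3 - <<'E'
from h import *
np.set_printoptions(precision=3,suppress=True)
p,R=axes();s=telemetry.observe();print(p,R,s["width"],s["qpos"],to((489.4,134,-4)))
E
```

```text
[490.192 131.28  161.903] [[ 0.938  0.347 -0.   ]
 [ 0.347 -0.938 -0.001]
 [-0.001  0.001 -1.   ]] 0.0017419986763180136 [-0.857  0.564  0.824  1.936 -0.536  0.875 -0.97 ] [  0.294  -2.958 165.901]
```

{"op": "drive_tool", "data": {"rows": [{"dx":0,"dy":-0.003,"dz":0.04,"twist":-0.006,"grip":0},{"dx":0,"dy":-0.003,"dz":0.08,"twist":-0.006,"grip":0},{"dx":0,"dy":-0.003,"dz":0.12,"twist":-0.006,"grip":0},{"dx":0,"dy":-0.003,"dz":0.145,"twist":-0.006,"grip":0},{"dx":0,"dy":-0.003,"dz":0.155,"twist":-0.006,"grip":0},{"dx":0,"dy":-0.003,"dz":0.16,"twist":-0.006,"grip":0},{"dx":0,"dy":-0.003,"dz":0.164,"twist":-0.006,"grip":0},{"dx":0,"dy":-0.003,"dz":0.164,"twist":-0.006,"grip":0},{"dx":0,"dy":-0.003,"dz":0.164,"twist":-0.006,"grip":0}]}}

```text
clock: 14.75
eef_pos: [489.7, 136.1, -0.9]
eef_rot: [-0.0, 0.983, 0.181, 0.001]
wrist_force: [-0.0, -0.0, -0.3]
width: 0.005
grip_force: 0.0
```

```bash
python3 - <<'E'
from h import *
np.set_printoptions(precision=2,suppress=True)
p,R=axes();j=np.array([629.84,187.0]);d=np.array([.936,.353])
r=p[:2]-j;print(p,"jig x",r@d,"lat",d[0]*r[1]-d[1]*r[0],telemetry.observe()["wrist_force"],R[:,0])
E
```

```text
[489.67 136.11  -0.94] jig x -149.16050331543983 lat 1.8465889210990483 [-0.04 -0.05 -0.34] [0.93 0.36 0.  ]
```

{"op": "drive_tool", "data": {"rows": [{"dx":0.008,"dy":0.002,"dz":0.002,"twist":0,"grip":0},{"dx":0.015,"dy":0.002,"dz":0.002,"twist":0,"grip":0},{"dx":0.018,"dy":0.002,"dz":0.002,"twist":0,"grip":0},{"dx":0.02,"dy":0.002,"dz":0.002,"twist":0,"grip":0},{"dx":0.022,"dy":0.002,"dz":0.002,"twist":0,"grip":0},{"dx":0.024,"dy":0.002,"dz":0.002,"twist":0,"grip":0},{"dx":0.026,"dy":0.002,"dz":0.002,"twist":0,"grip":0},{"dx":0.028,"dy":0.002,"dz":0.002,"twist":0,"grip":0},{"dx":0.03,"dy":0.002,"dz":0.002,"twist":0,"grip":0},{"dx":0.03,"dy":0.002,"dz":0.002,"twist":0,"grip":0}]}}

```text
clock: 15.75
eef_pos: [518.0, 144.8, -3.8]
eef_rot: [0.0, 0.983, 0.181, 0.0]
wrist_force: [-0.6, 0.3, -0.3]
width: 0.007
grip_force: 0.0
```

{"op": "drive_tool", "data": {"rows": [{"dx":0.002,"dy":0,"dz":0,"twist":0,"grip":0},{"dx":0.004,"dy":0,"dz":0,"twist":0,"grip":0},{"dx":0.006,"dy":0,"dz":0,"twist":0,"grip":0},{"dx":0.008,"dy":0,"dz":0,"twist":0,"grip":0},{"dx":0.01,"dy":0,"dz":0,"twist":0,"grip":0},{"dx":0.01,"dy":0,"dz":0,"twist":0,"grip":0}]}}

```text
clock: 16.35
eef_pos: [525.4, 147.9, -4.2]
eef_rot: [-0.0, 0.984, 0.181, -0.001]
wrist_force: [-4.1, -0.7, 1.5]
width: 0.0
grip_force: 2.1
```

```bash
cat > w.py <<'E'
from h import *
np.set_printoptions(precision=2,suppress=True)
p,R=axes();j=np.array([629.84,187.0]);d=np.array([.936,.353])
r=p[:2]-j;f=telemetry.observe()["wrist_force"];print(p,"jig x",r@d,"lat",d[0]*r[1]-d[1]*r[0],f,"push",-f[:2]@d)
c=viewer.capture("top")
for l in("post_end","post_shoulder"):
  for m in mark_of("top",l):
    q=atz(c,m["position"],34)[:2]-j
    if abs(q@d)<200 and abs(d[0]*q[1]-d[1]*q[0])<40:print(l,m["conf"],q@d,d[0]*q[1]-d[1]*q[0])
E
python3 w.py
```

```text
[525.43 147.89  -4.16] jig x -111.53418337399333 lat 0.24838813761056144 [-4.07 -0.72  1.48] push 4.063268450687149
```

Push force is 4 N at jig x -111.5, so the tenon has met the plunger as expected. The fork should be about 14 mm ahead.

{"op": "drive_tool", "data": {"rows": [{"dx":0.002,"dy":0,"dz":0,"twist":0,"grip":0},{"dx":0.004,"dy":0,"dz":0,"twist":0,"grip":0},{"dx":0.006,"dy":0,"dz":0,"twist":0,"grip":0},{"dx":0.008,"dy":0,"dz":0,"twist":0,"grip":0},{"dx":0.009,"dy":0,"dz":0,"twist":0,"grip":0},{"dx":0.009,"dy":0,"dz":0,"twist":0,"grip":0}]}}

```text
clock: 17.1
eef_pos: [532.8, 150.8, -4.3]
eef_rot: [-0.0, 0.984, 0.181, -0.002]
wrist_force: [-7.3, -1.7, 2.9]
width: 0.003
grip_force: 3.7
```

{"op": "drive_tool", "data": {"rows": [{"dx":0.001,"dy":0,"dz":0,"twist":0,"grip":0},{"dx":0.002,"dy":0,"dz":0,"twist":0,"grip":0},{"dx":0.003,"dy":0,"dz":0,"twist":0,"grip":0},{"dx":0.003,"dy":0,"dz":0,"twist":0,"grip":0}]}}

```text
clock: 17.5
eef_pos: [534.9, 151.6, -4.3]
eef_rot: [-0.0, 0.984, 0.181, -0.003]
wrist_force: [-8.0, -3.4, 3.5]
width: 0.009
grip_force: 4.3
```

```bash
python3 w.py
```

```text
[534.86 151.64  -4.34] jig x -101.38490165053325 lat 0.42631638869867317 [-7.99 -3.36  3.53] push 8.667859429627473
post_shoulder 0.81 64.53969058321759 -2.6434856107225997
```

{"op": "drive_tool", "data": {"rows": [{"dx":0.001,"dy":0,"dz":0,"twist":0,"grip":0},{"dx":0.002,"dy":0,"dz":0,"twist":0,"grip":0},{"dx":0.003,"dy":0,"dz":0,"twist":0,"grip":0},{"dx":0.003,"dy":0,"dz":0,"twist":0,"grip":0}]}}

```text
clock: 18.05
eef_pos: [537.0, 152.6, -4.4]
eef_rot: [-0.0, 0.984, 0.181, -0.003]
wrist_force: [-9.4, -3.4, 4.8]
width: 0.007
grip_force: 4.8
```

{"op": "drive_tool", "data": {"rows": [{"dx":0.001,"dy":0,"dz":0,"twist":0,"grip":0},{"dx":0.002,"dy":0,"dz":0,"twist":0,"grip":0},{"dx":0.002,"dy":0,"dz":0,"twist":0,"grip":0}]}}

```text
clock: 18.35
eef_pos: [538.4, 153.1, -4.5]
eef_rot: [-0.0, 0.984, 0.181, -0.004]
wrist_force: [-9.1, -3.3, 5.1]
width: 0.008
grip_force: 5.2
```

{"op": "drive_tool", "data": {"rows": [{"dx":0.001,"dy":0,"dz":0,"twist":0,"grip":0},{"dx":0.002,"dy":0,"dz":0,"twist":0,"grip":0},{"dx":0.002,"dy":0,"dz":0,"twist":0,"grip":0}]}}

```text
clock: 18.65
eef_pos: [538.8, 153.3, -4.8]
eef_rot: [-0.0, 0.984, 0.181, -0.005]
wrist_force: [-12.7, -5.0, 5.3]
width: 0.005
grip_force: 6.5
```

```bash
python3 w.py
```

```text
[538.75 153.31  -4.76] jig x -97.15000145976025 lat 0.6228857159777839 [-12.72  -4.97   5.27] push 13.662910318780412
post_shoulder 0.87 62.00812875963536 2.3729712175722426
post_shoulder 0.54 -3.6856383011210427 -4.747158942274061
```

{"op": "drive_tool", "data": {"rows": [{"dx":0.001,"dy":0,"dz":0,"twist":0,"grip":0},{"dx":0.002,"dy":0,"dz":0,"twist":0,"grip":0},{"dx":0.003,"dy":0,"dz":0,"twist":0,"grip":0},{"dx":0.004,"dy":0,"dz":0,"twist":0,"grip":0},{"dx":0.004,"dy":0,"dz":0,"twist":0,"grip":0},{"dx":0.004,"dy":0,"dz":0,"twist":0,"grip":0},{"dx":0.004,"dy":0,"dz":0,"twist":0,"grip":0},{"dx":0.004,"dy":0,"dz":0,"twist":0,"grip":0}]}}

```text
clock: 19.6
eef_pos: [538.4, 153.4, -5.4]
eef_rot: [-0.0, 0.984, 0.18, -0.009]
wrist_force: [-17.8, -6.6, 8.2]
width: 0.01
grip_force: 9.8
```

```bash
python3 w.py
```

```text
[538.42 153.41  -5.39] jig x -97.42480078177077 lat 0.8352106978867262 [-17.76  -6.61   8.24] push 18.960583526080732
post_shoulder 0.86 73.34359555618852 0.41317133842160203
```

```bash
python3 -c "
from plant import ctrl;print(ctrl.sign_off())"
```

```text
the job is handed in; nothing more can be done
None
```

I pressed the stop until it latched, twisted it clockwise, and it popped back up. The post was then pushed until it stopped where the fork should be, and I handed the job in with the arm still pressing at about 19 N, about 9 N of it on the fork after the plunger's 10 N; no verdict came back.

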